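# Turn the fixture carousel to bring the orange fixture to the front

### The arm

A 7-joint arm with a two-finger parallel gripper is mounted at the origin on the work surface. World frame = base frame: x ahead of the robot, y to its left, z up, the work surface at z = 0. Lengths are in m, angles in rad, forces in N, time in s.
With the tool pointing down it reaches from about 0.4 to 0.75 m from the base axis. Payload 19.5 kg.
Tool frame: the origin (TCP) lies midway between the tips of the shut fingers; the grasp point (between the pads) lies 19 mm behind it; z points along the fingers, y is the line along which they close (so a half turn about z gives the same grasp; the last joint's range is limited). The gripper opens to 85 mm and grips with 20 to 120 N. Pads are 22 mm wide; open, the fingers measure 114 mm over their backs; the gripper's body (76 mm by 85 mm) begins 54 mm behind the grasp point. The pads swing forward as they close: fully open they stand 13 mm farther back than shut.
Start: joints at [-1.305, 0.707, -0.028, 1.485, 0.022, 0.951, -0.075], TCP at [0.174, 0.548, 0.231] pointing down, gripper open.
Joint ranges: [-2.71, 2.71], [-0.32, 2.16], [-1.57, 1.52], [0, 2.45], [-1.46, 4.6], [0, 2.02], [-2.83, 2.83]. Speed limits (rad/s): [1.89, 1.89, 2.57, 2.57, 3.01, 3.01, 3.01].

### API

Orientations are given as a unit quaternion [x, y, z, w].
In Python, from cell import state, grab_frame, camera_info, close_job gives the robot as it stands.
- The arm moves only by the tool play_rows, never from a script. Its argument "commands" is one flat list of numbers, 7 for each row, row after row: the shift along the tool's x, y, z in m, then the turn, a rotation vector about the tool's x, y, z in rad, then the opening in per cent of the stroke, from 0 (shut) to 100 (fully open). In form: [x, y, z, wx, wy, wz, gripper, x, y, z, wx, wy, wz, gripper, ...]. A call has 1 to 12 rows; each row shifts and turns the commanded pose from where the row before left it, along the tool's axes as they then stand; what a row does not reach is not made up. A row lasts 1/8 s, in which the tool goes at most 62.5 mm and 10.7 degrees, less where a joint would pass 70% of its speed; a pose out of reach is approached as far as the arm can. A call is refused whole if a number of a shift passes 0.0625 or a number of a turn 0.188, either way. A call with a gripper value outside its range is refused whole. The fingers move at their own pace and stop on an object; the grip force is fixed at half the most. Time passes only in rows, so rows that do not move let the fingers close. It gives the time, the measured TCP pose, the force, the opening and the grip force at its end, in the units of the state.
- state(): the state, without advancing time (a new reading comes with each control period).
- grab_frame(name): name is "side" or "top" or "wrist"; returns the picture (420x560x3 uint8, blue, green, red); there is no depth.
- camera_info(name): a dict with "intrinsics" (3x3 intrinsics, pixels), "position" and "orientation" of the camera in the world. Camera axes: x right, y down, z forward; pixel columns grow to the right and rows downward; lengths in m; the calibration is good to about 2 mm. A picture is of the moment at which its call begins: read the wrist's pose just before it. camera_info takes no time and is no camera call; for the wrist camera it gives the pose at the moment of the call.
- close_job(): hands the job in; it is judged then, once.
The state is a dict: "clock": time; "q": joint angles; "joint_velocities": joint speeds; "joint_torque": joint torques, N m; "ee_pos": TCP position; "eef_rot": TCP orientation; "ft_force": force on the tool from outside, world axes, zero at the start; "ft_torque": the same for the moment, N m; "opening": opening from 0.0 (shut) to 1.0 (fully open); "gripper_force": force on a finger pad.
Only numpy, scipy, OpenCV 4.12 (cv2) and the standard library are available. Lean on these libraries where they do the work, as an engineer would, in place of code of your own. Each camera call takes 0.05 s, during which the arm holds its last target. There are 200 camera calls.

### The job

In the tooling store, turn the round parts carousel by pushing one of the black pegs on its rim with your fingers, until the orange angle fixture standing on it is in line with the yellow arrow on the carousel's base; leave it at rest there and take your hand away. Only push: do not lift, shift or knock over any of the parts, neither those riding on the carousel nor those standing on the bench.

Things in the scene. Friction and masses are not known exactly. Their poses are not given: they have to be found in the camera images.
- base: Fixed blue base under the carousel, radius 105 mm. Origin: on the carousel's axis, at the bench top. On its own -x side (the front) a black block, 36 mm high, carries the yellow arrow, 156 to 196 mm from the axis, tip towards the axis, on the line from the axis along the base's -x. Place and yaw vary; the front is roughly towards the robot.
- carousel: Aluminium turntable, radius 145 mm, flat top 48 mm above the bench. Origin: on its axis at its underside, 36 mm above the bench; z up. It turns endlessly both ways about z, takes 3 to 6 N at a peg (more when faster), stays where it is left and hardly coasts. The orange fixture stands on its own -x side, 64 mm from the axis. Low grey ribs (8 mm) make six pockets within 106 mm of the axis; hub 16 mm high.
- peg (a point): Middle of the top of one of six equal black upright pegs on the carousel's rim, 14 mm thick, 40 mm high (tops 88 mm above the bench), 126 mm from the axis. Seen from above, counter-clockwise from the carousel's own +x, they stand at 30 (this one), 90, 150, 210, 270 and 330 degrees.
- fixture_center (a point): Centre of the loose orange L-shaped angle fixture, 42 x 40 mm, 55 mm high (top 103 mm above the bench), 0.25 kg; the point lies 25 mm above its underside. It stands loose on the carousel, 64 mm from the axis, on the carousel's -x side. This is the marked item.
- standoff_center (a point): Centre, 25 mm above its foot, of a loose round steel standoff, foot 44 mm wide, 50 mm high, standing on the carousel 64 mm from the axis at 60 degrees from the carousel's +x. Bystander.
- bin_center (a point): Centre, 17 mm above its underside, of a loose small blue open bin, 40 x 40 x 34 mm, standing on the carousel 64 mm from the axis at -60 degrees from the carousel's +x. Bystander.
- vblock_center (a point): Centre, 21 mm above the bench, of a loose steel V-block, 60 x 45 x 42 mm, on the bench to the left of the carousel. Bystander.
- bushing_center (a point): Centre, 27.5 mm above the bench, of a loose brass flanged bushing, 52 mm wide at the foot, 55 mm high, on the bench to the right of the carousel. Bystander.

How it is judged:
By the outcome, as a careful person would: the job done as asked, in the order asked, and still so for the second after the job is handed in, with the robot touching nothing.
It also fails if it takes over 51 s, if anything falls off the work surface, if the arm or the gripper's body presses on something with over 40 N, if the wrist force passes 120 N, or if a joint passes its speed limit or range.

## Working session

There is one attempt and no reset: what is moved stays moved. The work goes in short steps, Python scripts to look and compute and a tool call to move; the robot and the scene stay as the last step left them, time stands still between calls to the robot, and variables do not carry over. Pictures are saved under pics/ and viewed, at most 10 in all, crops included, and the job is handed in when it is done.

Besides the shell and the picture viewer there is one more tool, called after "Request:" as name(argument=value, ...) on one line, values as JSON. play_rows: Moves the arm, as the interface text tells. Its arguments: {"type":"object","properties":{"commands":{"type":"array"}},"required":["commands"]}

```bash
mkdir -p pics; python3 - <<'E'
from cell import *
import cv2
s=state();print(s['clock'],s['ee_pos'],s['eef_rot'],s['q'],s['opening'])
for n in ['top','side']:
    i=camera_info(n);print(n,i)
    cv2.imwrite(f'pics/{n}0.png',grab_frame(n))
E
```

```text
0.0 [0.17412273 0.54772911 0.23083278] [ 1.53272718e-01  9.88183779e-01 -5.37404330e-04 -5.94388735e-05] [-1.30471311  0.70709372 -0.02760769  1.48499938  0.02200852  0.95088366
 -0.07547337] 1.0030463692150595
top {'intrinsics': array([[381.28787949,   0.        , 284.54501675],
       [  0.        , 381.28787949, 210.23406293],
       [  0.        ,   0.        ,   1.        ]]), 'position': array([0.41950256, 0.01600076, 0.8993915 ]), 'orientation': array([ 0.70781953, -0.70213358,  0.05463167, -0.05491203])}
side {'intrinsics': array([[410.81020114,   0.        , 271.55310766],
       [  0.        , 410.81020114, 202.70422906],
       [  0.        ,   0.        ,   1.        ]]), 'position': array([ 0.40716439, -0.76157192,  0.66503627]), 'orientation': array([ 0.88780643, -0.09481217,  0.03925995, -0.44863019])}
```

View pics/top0.png

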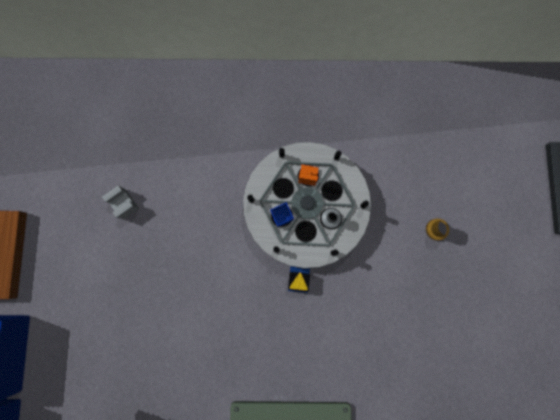

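View pics/side0.png

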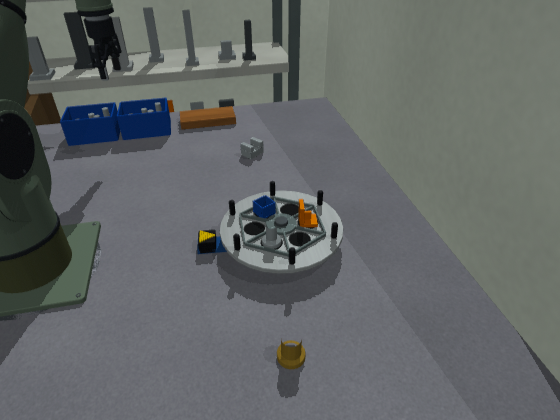

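The top view shows the carousel centre near (307,204), the orange fixture near (309,176) and the arrow near (299,282), so the turn needed is about 170–190°. I'll enlarge this region to measure it.

```bash
python3 - <<'E'
import cv2
im=cv2.imread('pics/top0.png')[135:300,235:385]
im=cv2.convertScaleAbs(im,alpha=1.5)
cv2.imwrite('pics/crop0.png',cv2.resize(im,(540,594),interpolation=cv2.INTER_CUBIC))
E
```

```text
(no output)
```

View pics/crop0.png

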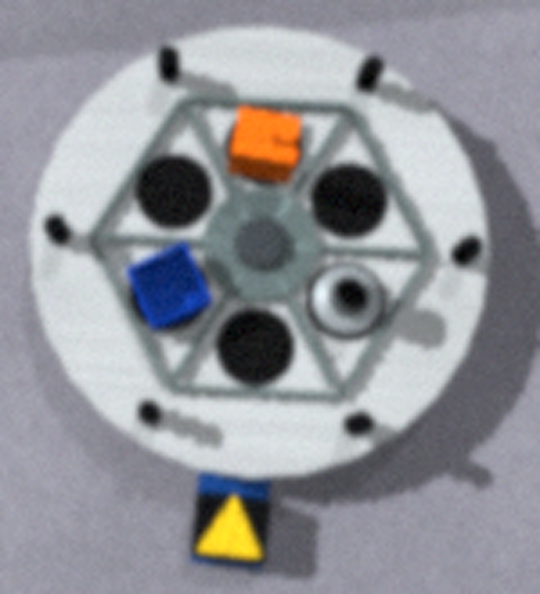

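The crop shows the six peg tops, the three pocket holes, the disc rim and the arrow clearly. Next I'll fit the axis, the carousel angle and the arrow direction.

```bash
cat > h.py <<'E'
import numpy as np
from cell import *
from scipy.spatial.transform import Rotation as R
def world(px,z,n='top',i=None):
    i=i or camera_info(n);px=np.atleast_2d(px).astype(float)
    d=np.c_[px,np.ones(len(px))]@np.linalg.inv(i['intrinsics']).T
    d=R.from_quat(i['orientation']).apply(d);p=np.array(i['position'])
    return (p+d*((z-p[2])/d[:,2])[:,None])[:,:2]
def crop(p): return (np.array(p)+.5)/3.6-.5+[235,135]
def ang(v): return np.degrees(np.arctan2(v[...,1],v[...,0]))
E
python3 - <<'E'
from h import *
P=world(crop([(167,53),(376,63),(471,243),(360,423),(149,410),(53,226)]),.088)
H=world(crop([(174,191),(348,200),(256,346)]),.048)
D=world(crop([(30,251),(489,251),(259,25),(259,478)]),.048)
A=world(crop([(234,495),(232,558)]),.036)
c=P.mean(0);print('c pegs',c,'holes',H.mean(0),'disc',D.mean(0))
print('peg r,ang',np.linalg.norm(P-c,axis=1),ang(P-c));print('hole',np.linalg.norm(H-H.mean(0),axis=1),ang(H-H.mean(0)))
print('arrow',A,np.linalg.norm(A-c,axis=1),ang(A-c),ang(A[1]-A[0]))
F=world(crop([(265,133)]),.103);print('fix',F,np.linalg.norm(F-c),ang(F-c))
print(P)
i=camera_info('top')
print(world([(437,229),(120,202)],.03))
E
```

```text
c pegs [ 0.57001948 -0.03285755] holes [ 0.57024286 -0.03314733] disc [ 0.56817968 -0.03310221]
peg r,ang [0.12670324 0.12767395 0.12513636 0.12627676 0.12545766 0.12615565] [  27.52756348  -33.03227286  -92.08602785 -153.11551942  147.67014646
   88.27518316]
hole [0.06403375 0.06340592 0.06383511] [ 57.5439796  -62.33868967 178.09038106]
arrow [[ 0.41469992 -0.01797329]
 [ 0.37634659 -0.0168143 ]] [0.15603111 0.19433625] [174.52606362 175.26461081] 178.26913074818495
fix [[ 0.62844312 -0.03342195]] 0.058426361262588725 [-0.55348113]
[[ 0.68237847  0.02570155]
 [ 0.67705668 -0.10245407]
 [ 0.56546452 -0.15791098]
 [ 0.45739071 -0.08995904]
 [ 0.46400986  0.03423629]
 [ 0.57381666  0.09324094]]
[[ 0.51473078 -0.33262897]
 [ 0.57162752  0.39803121]]
```

The fit is consistent: peg radius averages 126 mm, hole radius 64 mm, and the arrow lies at 156–195 mm.
- **Axis:** (0.570, −0.033)
- **Fixture angle:** −2.4°
- **Arrow angle:** 175.0°

I'll push the peg at 87.6° clockwise by about 182.6° round the far side. First I approach high with the fingers shut.

Request:
play_rows(commands=[-0.0405,-0.02715,0,0,0,0,0,-0.0405,-0.02715,0,0,0,0,0,-0.0405,-0.02715,0,0,0,0,0,-0.0405,-0.02715,0,0,0,0,0,-0.0405,-0.02715,0,0,0,0,0,-0.0405,-0.02715,0,0,0,0,0,-0.0405,-0.02715,0,0,0,0,0,-0.0405,-0.02715,0,0,0,0,0,-0.0405,-0.02715,0,0,0,0,0,-0.0405,-0.02715,0,0,0,0,0,-0.0405,-0.02715,0,0,0,0,0,-0.0405,-0.02715,0,0,0,0,0])

```text
clock: 1.6
ee_pos: [0.5394, 0.0888, 0.2312]
eef_rot: [0.153, 0.988, -0.0, -0.0]
ft_force: [-0.1, 0.9, -0.2]
opening: -0.002
gripper_force: 0.0
```

Request:
play_rows(commands=[0,0,0,0,0,-0.11,0,0,0,0,0,0,-0.11,0,0,0,0,0,0,-0.11,0,0,0,0,0,0,-0.11,0,0,0,0,0,0,-0.1115,0,0,0,0,0,0,0,0])

```text
clock: 2.35
ee_pos: [0.5385, 0.09, 0.2311]
eef_rot: [-0.121, 0.993, 0.0, -0.0]
ft_force: [0.9, -0.1, 0.1]
opening: 0.0
gripper_force: 0.0
```

```bash
cat >> h.py <<'E'
C=np.array([.570,-.033])
def rep():
    s=state();r=R.from_quat(s['eef_rot']).as_matrix();v=s['ee_pos'][:2]-C
    print(round(s['clock'],2),s['ee_pos'].round(4),'tilt',r[:2,2].round(3),'yaw',ang(r[:2,0]).round(2),'r',np.linalg.norm(v).round(4),'th',ang(v).round(2),'F',s['ft_force'].round(1),'q',s['q'].round(2),s['opening'].round(2))
E
python3 -c "from h import *;rep()"
```

```text
Traceback (most recent call last):
  File "h.py", line 14, in rep
    print(round(s['clock'],2),s['ee_pos'].round(4),'tilt',r[:2,2].round(3),'yaw',ang(r[:2,0]).round(2),'r',np.linalg.norm(v).round(4),'th',ang(v).round(2),'F',s['ft_force'].round(1),'q',s['q'].round(2),s['opening'].round(2))
                                                                                                                                                                                                          ^^^^^^^^^^^^^^^^^^
AttributeError: 'float' object has no attribute 'round'
```

Request:
play_rows(commands=[0,0,0.03,0,0,0,0,0,0,0.04,0,0,0,0,0,0,0.04,0,0,0,0,0,0,0.03,0,0,0,0,0,0,0.02,0,0,0,0,0,0,0.007,0,0,0,0,0,0,0,0,0,0,0])

```text
clock: 3.22
ee_pos: [0.5387, 0.0902, 0.0645]
eef_rot: [-0.121, 0.993, -0.0, -0.0]
ft_force: [0.9, -0.3, 0.3]
opening: 0.0
gripper_force: 0.0
```

```bash
sed -i "s/,s\['opening'\].round(2))/)/" h.py; python3 -c "
from h import *;rep()
import cv2;cv2.imwrite('pics/side1.png',cv2.resize(grab_frame('side')[140:300,180:380],(800,600)))"
```

```text
3.23 [0.5387 0.0902 0.0645] tilt [-0. -0.] yaw -166.11 r 0.1271 th 104.26 F [ 0.9 -0.3  0.3] q [-0.12  0.92 -0.2   1.75  0.33  0.51  1.28]
```

View pics/side1.png

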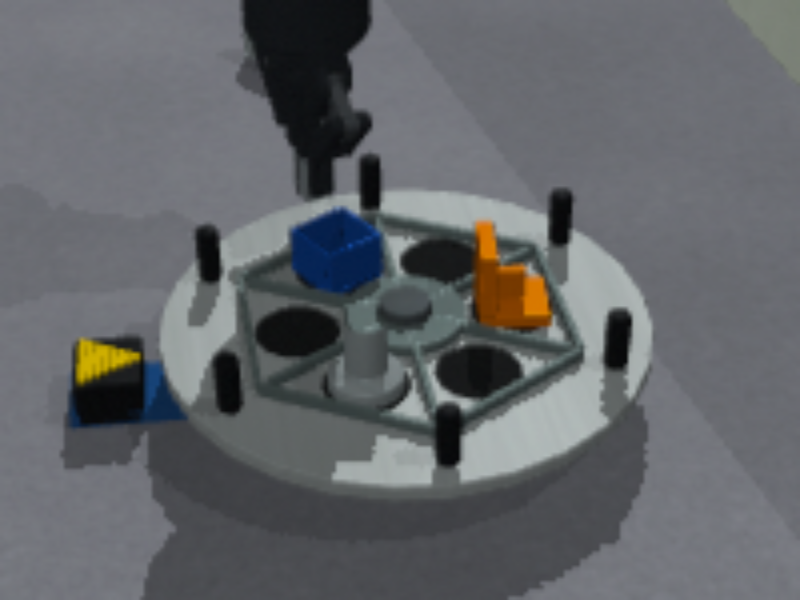

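The picture shows the shut fingers at about (318,185), standing clear behind the back-left peg at (370,180). The fixture and bystanders are upright. I start the push gently.

Request:
play_rows(commands=[-0.0033,-4e-05,0,0,0,0.0262,0,-0.00443,-8e-05,0,0,0,0.0349,0,-0.00443,-8e-05,0,0,0,0.0349,0,-0.00222,-2e-05,0,0,0,0.01745,0,-0.00222,-2e-05,0,0,0,0.01745,0,-0.00222,-2e-05,0,0,0,0.01745,0,-0.00222,-2e-05,0,0,0,0.01745,0,-0.0033,-4e-05,0,0,0,0.0262,0,-0.00443,-8e-05,0,0,0,0.0349,0,-0.00554,-0.00012,0,0,0,0.0436,0,-0.00665,-0.00017,0,0,0,0.0524,0,-0.00665,-0.00017,0,0,0,0.0524,0])

```text
clock: 4.78
ee_pos: [0.5864, 0.0929, 0.0643]
eef_rot: [0.068, 0.998, 0.0, -0.0]
ft_force: [-3.5, 0.8, 1.1]
opening: -0.001
gripper_force: 2.1
```

```bash
python3 -c "
from h import *;rep()"
```

```text
4.78 [0.5864 0.0929 0.0643] tilt [-0.  0.] yaw 172.26 r 0.127 th 82.6 F [-3.5  0.8  1.1] q [-0.15  0.96 -0.13  1.57  0.18  0.62  1.07]
```

Request:
play_rows(commands=[-0.00776,-0.00024,0,0,0,0.0611,0,-0.00886,-0.00031,0,0,0,0.0698,0,-0.00886,-0.00031,0,0,0,0.0698,0,-0.00886,-0.00031,0,0,0,0.0698,0,-0.00886,-0.00031,0,0,0,0.0698,0,-0.00886,-0.00031,0,0,0,0.0698,0,-0.00886,-0.00031,0,0,0,0.0698,0,-0.00886,-0.00031,0,0,0,0.0698,0,-0.00886,-0.00031,0,0,0,0.0698,0,-0.00886,-0.00031,0,0,0,0.0698,0,-0.00886,-0.00031,0,0,0,0.0698,0,-0.00886,-0.00031,0,0,0,0.0698,0])

```text
clock: 6.28
ee_pos: [0.6739, 0.04, 0.0643]
eef_rot: [0.464, 0.886, 0.0, -0.0]
ft_force: [-3.6, 3.0, 1.3]
opening: -0.001
gripper_force: 2.3
```

```bash
python3 -c "
from h import *;rep()"
```

```text
6.28 [0.6739 0.04   0.0643] tilt [0.    0.001] yaw 124.75 r 0.127 th 35.11 F [-3.6  3.   1.3] q [-0.14  1.07  0.08  1.23 -0.09  0.85  0.57]
```

Request:
play_rows(commands=[-0.00886,-0.00031,0,0,0,0.0698,0,-0.00886,-0.00031,0,0,0,0.0698,0,-0.00886,-0.00031,0,0,0,0.0698,0,-0.00886,-0.00031,0,0,0,0.0698,0,-0.00886,-0.00031,0,0,0,0.0698,0,-0.00886,-0.00031,0,0,0,0.0698,0,-0.00886,-0.00031,0,0,0,0.0698,0,-0.00886,-0.00031,0,0,0,0.0698,0,-0.00886,-0.00031,0,0,0,0.0698,0,-0.00886,-0.00031,0,0,0,0.0698,0,-0.00886,-0.00031,0,0,0,0.0698,0,-0.00886,-0.00031,0,0,0,0.0698,0])

```text
clock: 7.78
ee_pos: [0.6941, -0.0613, 0.0644]
eef_rot: [0.784, 0.621, 0.001, 0.0]
ft_force: [3.0, 3.8, -2.5]
opening: -0.001
gripper_force: 2.2
```

```bash
python3 -c "
from h import *;rep()"
```

```text
7.78 [ 0.6941 -0.0613  0.0644] tilt [0.002 0.001] yaw 76.79 r 0.1273 th -12.84 F [ 3.   3.8 -2.5] q [-0.06  1.12  0.28  1.12 -0.31  0.93  0.02]
```

Now 12 more rows of 4°, to about −61°.

Request:
play_rows(commands=[-0.00886,-0.00031,0,0,0,0.0698,0,-0.00886,-0.00031,0,0,0,0.0698,0,-0.00886,-0.00031,0,0,0,0.0698,0,-0.00886,-0.00031,0,0,0,0.0698,0,-0.00886,-0.00031,0,0,0,0.0698,0,-0.00886,-0.00031,0,0,0,0.0698,0,-0.00886,-0.00031,0,0,0,0.0698,0,-0.00886,-0.00031,0,0,0,0.0698,0,-0.00886,-0.00031,0,0,0,0.0698,0,-0.00886,-0.00031,0,0,0,0.0698,0,-0.00886,-0.00031,0,0,0,0.0698,0,-0.00776,-0.00024,0,0,0,0.0611,0])

```text
clock: 9.28
ee_pos: [0.6326, -0.144, 0.0645]
eef_rot: [0.968, 0.253, 0.001, 0.001]
ft_force: [4.9, 0.0, -2.4]
opening: -0.001
gripper_force: 2.2
```

```bash
python3 -c "
from h import *;rep()"
```

```text
9.28 [ 0.6326 -0.144   0.0645] tilt [ 0.002 -0.001] yaw 29.29 r 0.1274 th -60.59 F [ 4.9  0.  -2.4] q [-0.01  1.08  0.45  1.35 -0.54  0.83 -0.47]
```

Request:
play_rows(commands=[-0.00776,-0.00024,0,0,0,0.0611,0,-0.00776,-0.00024,0,0,0,0.0611,0,-0.00665,-0.00017,0,0,0,0.0524,0,-0.00665,-0.00017,0,0,0,0.0524,0,-0.00554,-0.00012,0,0,0,0.0436,0,-0.00443,-8e-05,0,0,0,0.0349,0,-0.0033,-4e-05,0,0,0,0.0262,0,-0.00222,-2e-05,0,0,0,0.01745,0,-0.0011,0,0,0,0,0.0087,0,0,0,0,0,0,0,0,0,0,0,0,0,0,0])

```text
clock: 10.65
ee_pos: [0.5889, -0.1584, 0.0642]
eef_rot: [0.997, 0.078, -0.0, -0.0]
ft_force: [1.6, 0.6, 0.3]
opening: -0.001
gripper_force: 0.4
```

```bash
python3 -c "
from h import *;rep()
import cv2;f=grab_frame('top');cv2.imwrite('pics/top1.png',f)
cv2.imwrite('pics/crop1.png',cv2.resize(cv2.convertScaleAbs(f[135:300,235:385],alpha=1.5),(540,594),interpolation=cv2.INTER_CUBIC))"
```

```text
10.65 [ 0.5889 -0.1584  0.0642] tilt [-0.001  0.   ] yaw 9.0 r 0.1268 th -81.43 F [1.6 0.6 0.3] q [-0.02  1.04  0.51  1.52 -0.66  0.76 -0.65]
```

View pics/crop1.png

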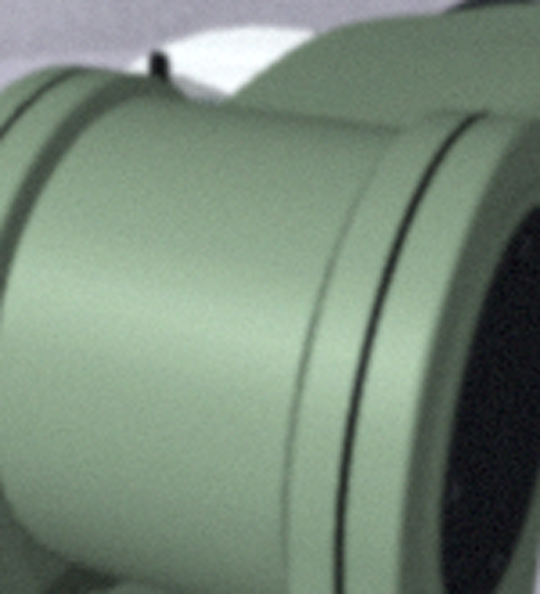

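The arm hides the carousel in the top view, except for one peg top at about (157,54). I'll use that peg and check the side camera.

```bash
python3 -c "
from h import *
P=world(crop([(157,54)]),.088)-C;print(np.linalg.norm(P),ang(P))
import cv2;f=grab_frame('side');cv2.imwrite('pics/side2f.png',f);cv2.imwrite('pics/side2.png',cv2.resize(cv2.convertScaleAbs(f[160:300,180:360],alpha=1.4),(720,560),interpolation=cv2.INTER_CUBIC))"
```

```text
0.12914361508524966 [30.1327153]
```

View pics/side2.png

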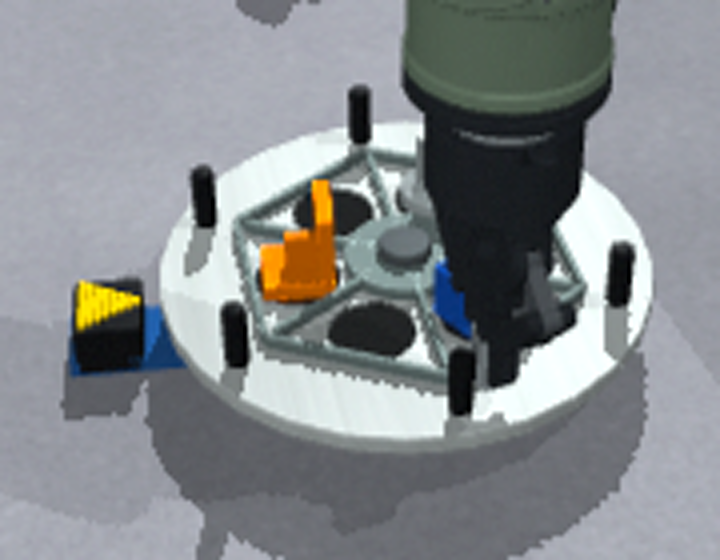

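The side view shows the fixture upright and nearly at the arrow. The peg tops are at crop (359,90), (203,170), (234,307), (461,352) and (620,246), and the fingers are at about (500,370).

```bash
python3 -c "
from h import *
px=(np.array([(359,90),(203,170),(234,307),(461,352),(620,246)])+.5)/4-.5+[180,160]
P=world(px,.088,'side')
from scipy.optimize import least_squares
a=ang(P-C);k=np.round((a+1.5-30)/60)*60+30
f=lambda v:(P-v[:2]-.126*np.c_[np.cos(np.radians(k)+v[2]),np.sin(np.radians(k)+v[2])]).ravel()
s=least_squares(f,[*C,0]);print(s.x[:2],np.degrees(s.x[2]),(s.fun*1e3).round(1),a,np.linalg.norm(P-C,axis=1))
A=world((np.array([(141,300),(78,305)])+.5)/4-.5+[180,160],.036,'side');print(A,ang(A-s.x[:2]))
"
```

```text
[ 0.57135868 -0.03310456] 0.6262117948529198 [-0.1 -1.2  1.   0.   0.5 -0.4 -0.2  0.8 -1.2  0.8] [  90.03852884  150.11970576 -148.75235202  -88.83608958  -29.08785707] [0.12472032 0.12386654 0.12470153 0.12532943 0.12578405]
[[ 0.41617319 -0.0196733 ]
 [ 0.3798034  -0.01598415]] [175.0533937  174.89271238]
```

The fixture is at 180.6° and the arrow at 175.0°, seen independently by both cameras, so 5.6° clockwise remain. The fingers are already in contact.

Request:
play_rows(commands=[-0.0011,0,0,0,0,0.0087,0,-0.00222,-2e-05,0,0,0,0.01745,0,-0.00222,-2e-05,0,0,0,0.01745,0,-0.00222,-2e-05,0,0,0,0.01745,0,-0.00222,-2e-05,0,0,0,0.01745,0,-0.0013,0,0,0,0,0.0105,0,-0.0007,0,0,0,0,0.0055,0,0,0,0,0,0,0,0,0,0,0,0,0,0,0])

```text
clock: 11.88
ee_pos: [0.5771, -0.16, 0.0644]
eef_rot: [1.0, 0.031, -0.0, 0.0]
ft_force: [1.7, 0.4, -0.4]
opening: 0.0
gripper_force: 0.7
```

```bash
python3 -c "
from h import *
rep()
import cv2;f=grab_frame('side');cv2.imwrite('pics/side3.png',cv2.resize(cv2.convertScaleAbs(f[160:300,180:360],alpha=1.4),(720,560),interpolation=cv2.INTER_CUBIC))"
```

```text
11.88 [ 0.5771 -0.16    0.0644] tilt [-0. -0.] yaw 3.57 r 0.1272 th -86.81 F [ 1.7  0.4 -0.4] q [-0.02  1.03  0.52  1.56 -0.69  0.74 -0.7 ]
```

View pics/side3.png

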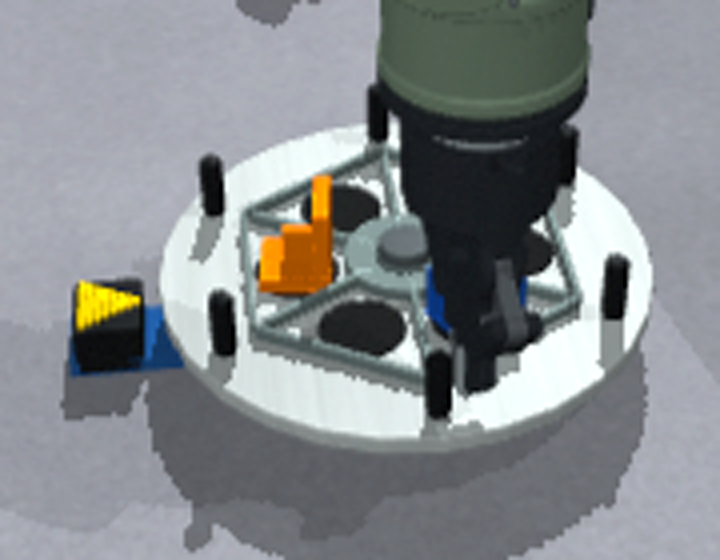

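Here the fixture lies on the arrow line and the fingers are at about (475,375). I back off from the peg and lift before checking from above.

Request:
play_rows(commands=[0.004,0,0,0,0,0,0,0.008,0,0,0,0,0,0,0.006,0,0,0,0,0,0,0,0,-0.02,0,0,0,0,0,0,-0.04,0,0,0,0,0,0,-0.04,0,0,0,0,0,0,-0.04,0,0,0,0,0,0,-0.03,0,0,0,0])

```text
clock: 12.92
ee_pos: [0.5949, -0.1591, 0.2375]
eef_rot: [1.0, 0.031, 0.001, 0.001]
ft_force: [0.3, 0.1, 0.2]
opening: 0.007
gripper_force: 0.0
```

Request:
play_rows(commands=[-0.037,0.0304,0,0,0,0,0,-0.037,0.0304,0,0,0,0,0,-0.037,0.0304,0,0,0,0,0,-0.037,0.0304,0,0,0,0,0,-0.037,0.0304,0,0,0,0,0,-0.037,0.0304,0,0,0,0,0,-0.037,0.0304,0,0,0,0,0,-0.037,0.0304,0,0,0,0,0,0,0,0,0,0,0,0])

```text
clock: 14.05
ee_pos: [0.3117, -0.4221, 0.2358]
eef_rot: [1.0, 0.028, -0.0, 0.001]
ft_force: [1.0, 0.9, -0.6]
opening: -0.002
gripper_force: 0.0
```

```bash
python3 -c "
from h import *
rep()
import cv2;f=grab_frame('top');cv2.imwrite('pics/top3f.png',f)
cv2.imwrite('pics/crop3.png',cv2.resize(cv2.convertScaleAbs(f[135:300,235:385],alpha=1.5),(540,594),interpolation=cv2.INTER_CUBIC))"
```

```text
14.05 [ 0.3117 -0.4221  0.2358] tilt [-0.    -0.002] yaw 3.25 r 0.467 th -123.58 F [ 1.   0.9 -0.6] q [ 0.56  0.7   0.6   1.67 -0.47  0.92 -0.17]
```

View pics/crop3.png

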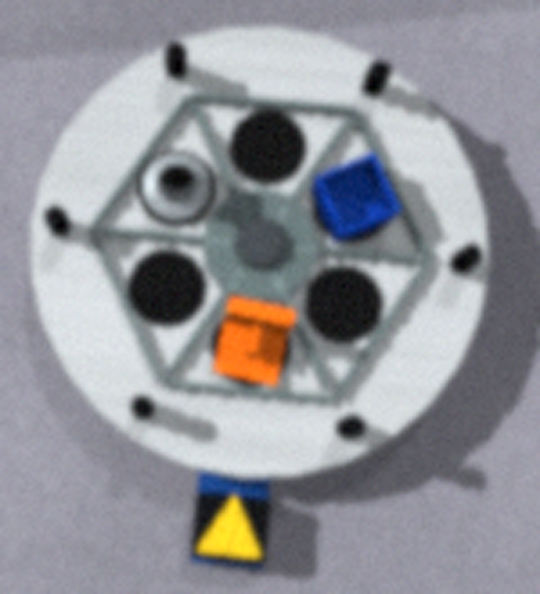

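The arm is clear and everything is upright. Peg tops are at (175,50), (382,67), (471,252), (351,427), (143,407) and (53,219), with holes at (268,146), (167,287) and (344,304).

```bash
python3 -c "
from h import *
P=world(crop([(175,50),(382,67),(471,252),(351,427),(143,407),(53,219)]),.088)
H=world(crop([(268,146),(344,304),(167,287)]),.048)
print(P.mean(0),H.mean(0))
a=ang(P-P.mean(0));d=(a-30+30)%60-30;print(d,d.mean())
a=ang(H-H.mean(0));d=(a+30)%60-30;print(d,d.mean())
A=world(crop([(234,495),(232,558)]),.036);c=(P.mean(0)+H.mean(0))/2;print(ang(A-c))
"
```

```text
[ 0.5696185  -0.03276181] [ 0.57024633 -0.03335865]
[-4.96708587 -4.94933444 -4.40777378 -5.64675374 -4.18484244 -3.84944161] -4.667538643814452
[-4.7905041  -5.05195938 -4.96188952] -4.9347843340766575
[174.44889453 175.20291786]
```

The fixture is at 175.2° and the arrow at 175.0°, which is within measurement error, so I'll hand it in.

```bash
python3 -c "
from cell import *
print(close_job())"
```

```text
the job is handed in; nothing more can be done
None
```

The job is handed in: I turned the carousel by pushing one peg, and the orange fixture is in line with the yellow arrow to within about 0.3° as measured. The hand is clear, and the fixture, standoff and bin are still upright in their pockets.

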